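# Change the sample tube in a reader with a push-push tube lift

### The arm

A 7-joint arm with a two-finger parallel gripper is mounted at the origin on a cart in front of the work surface, level with it; the furniture and walls round the work are solid. World frame = base frame: x ahead of the robot, y to its left, z up, the work surface at z = 0. Lengths are in mm, angles in rad, forces in N, time in s.
With the tool pointing down it reaches from about 350 to 900 mm from the base axis. Payload 7.2 kg.
Tool frame: the origin (TCP) lies at the very end of the fingers, on their centre line; the grasp point (between the pads) lies 19 mm behind it; z points along the fingers, y is the line along which they close (so a half turn about z gives the same grasp; the last joint's range is limited). The gripper opens to 85 mm and grips with 20 to 120 N. Pads are 22 mm wide; open, the fingers measure 114 mm over their backs; the gripper's body (76 mm by 85 mm) begins 54 mm behind the grasp point. The pads swing forward as they close: fully open they stand 13 mm farther back than shut.
Start: joints at [-1.402, 0.411, -0.013, 1.596, 0.006, 1.134, -0.082], TCP at [146.63, 607.559, 231.297] pointing down, gripper open.
Joint ranges: [-2.95, 2.95], [-0.29, 1.99], [-1.47, 1.44], [0.14, 2.54], [-1.03, 4.17], [0.13, 1.85], [-2.86, 2.86]. Speed limits (rad/s): [2.39, 2.39, 3.01, 3.01, 3.14, 3.14, 3.14].

### API

Orientations are given as a unit quaternion [x, y, z, w].
In Python, from cell import robot gives the robot as it stands. The module is installed in compiled form; this text tells all that it offers.
- The arm moves only by the shell command python3 -m handwheel 'ROWS' [OPENING] [FORCE]. ROWS is JSON, one flat list of numbers, 6 for each row, row after row: the shift along the world's x, y, z as a fraction of full scale, then the turn, a rotation vector about the world's x, y, z as a fraction of full scale. In form: [dx, dy, dz, wx, wy, wz, dx, dy, dz, wx, wy, wz, ...]. A call has 1 to 8 rows; each row is the pose to reach, as a shift and turn from the pose commanded when the call began; what a row does not reach only later rows make up. Full scale, the value 1, is 0.15 m for a shift and 30 degrees for a turn. A row lasts 1/10 s, in which the tool goes at most 50 mm and 8.59 degrees, less where a joint would pass 70% of its speed; a pose out of reach is approached as far as the arm can. A call with a number of a shift or a turn outside -1 to 1 is refused whole. A call with a gripper value outside its range is refused whole. OPENING is the opening, from 0 (shut) to 1 (fully open), set as the call begins (- or left out, the last holds). The fingers move at their own pace and stop on an object; FORCE is the grip in N (left out, the last holds). Time passes only in rows, so rows that repeat a pose let the fingers close. It gives the time, the measured TCP pose, the force, the opening and the grip force at its end, in the units of the state.
- robot.get_state(): the state, without advancing time (a new reading comes with each control period).
- robot.grab_frame(name): name is "side" or "top"; returns a dict with "frame" (480x640x3 uint8, red, green, blue), "z_map" (480x640 float32, mm along the optical axis (not along the pixel's ray), 0 where there is no reading), "fx", "fy", "cx", "cy" (pixels), "k1" (the pictures are not rectified: a ray, as slopes to the right and down, at radius r is drawn at 1 + k1 r^2 times it, then the intrinsics apply), "R" (3x3) and "t" (3): a world point X has camera coordinates R X + t. Camera axes: x right, y down, z forward; pixel columns grow to the right and rows downward; lengths in mm; the calibration is good to about 2 mm. A picture is of the moment at which its call begins.
- robot.finish_job(): hands the job in; it is judged then, once.
The state is a dict: "t": time; "q": joint angles; "joint_vel": joint speeds; "effort": joint torques, N m; "position": TCP position; "tool_rot": TCP orientation; "contact_force": force on the tool from outside, world axes, zero at the start; "wrist_torque": the same for the moment, N m; "finger_gap": finger opening in mm; "grip_force": force on a finger pad.
Only numpy, scipy, OpenCV 4.12 (cv2) and the standard library are available. Lean on these libraries where they do the work, as an engineer would, in place of code of your own. Each camera call takes 0.05 s, during which the arm holds its last target. There are 200 camera calls.

### The job

The measured tube is latched down in the tube reader: press down on its cap once to release the push-push lift and let it rise gently under your fingers, do not let it fly up. Take that tube out and stand it in a free hole of the tube rack, then put the waiting tube from the rack into the raised lift and press its cap down gently until you feel the end stop, and ease off so that the lift stays latched down with the new tube. Never press the tubes hard into the reader (keep it under 25 N), do not knock tubes over and leave the other things on the bench where they are.

Things in the scene. Friction and masses are not known exactly. Their poses are not given: they have to be found in the camera images.
- reader: White bench tube reader, fixed: housing 130 (x) x 150 (y) mm with a flat deck 125 mm high; in front (-x side) a low console with display and three keys, reaching 110 mm from the origin, under 70 mm high. Origin: centre of the housing's underside, z up. The tube well is in the middle of the deck, on the z axis.
- well (a point): Centre of the well at deck level, 125 mm above the table, fixed. The well is a round recess 48 mm wide and 10 mm deep with a 38 mm hole in its floor, in which the tube lift moves. Closed fingers fit into the recess to press on a cap, but fingers cannot straddle a cap that is level with the deck.
- lift (a joint): Travel of the black sprung tube lift, m, downward: 0 latched, -0.016 risen, end stop at 0.0045. Spring: 6 N at the top, 8 N near the stop. Push-push: pressing past about 0.0037 and easing off releases a latched lift, or latches a risen one at 0; a shorter press changes nothing. Let go suddenly, it flies up. The stop is firm: end the press by the rise in force, at 11 to 15 N.
- lift_seat (a point): Floor of the lift's sleeve, on its axis, where the tube's tip rests; moves with the lift: 112 mm below the deck when latched, 96 mm when risen. The sleeve is 18.6 mm wide inside, flared to about 25 mm at its mouth, which is 88 mm above this floor (8 mm below the deck when risen).
- tube_done: The measured tube, which starts latched down in the reader: sample tube with conical tip and round screw cap, 112 mm long, 13 to 29 g; body 16 mm wide, cap 20 mm wide and 14 mm high (98 to 112 mm above the tip). Origin at the tip, z towards the cap. Cap top: level with the deck when latched, 16 mm above it when risen.
- tube_next: The waiting tube, same kind, size and look as tube_done, origin at the tip; it starts upright in the rack and is the only tube there.
- tube_rack: Grid rack, fixed, 78 (x) x 150 (y) x 62 mm. Origin: centre of its underside, z up. Square holes 18 mm wide, centres at x = -24, 0, 24 and y = -60, -36, -12, 12, 36, 60 mm in its frame, through grids at 28 to 32 and 58 to 62 mm height; a tube stands on the floor 4 mm up, cap top 116 mm above the table. tube_next starts in hole x = 0, y = -36.
- timer: Small lab timer with three keys, 58 x 66 x 18 mm, lying on the table; leave it alone. Origin: centre of its underside.
- marker: Black marker pen, 154 mm long, lying on the table; leave it alone. Origin: centre of its underside.
- petri_1: White petri dish, 60 mm wide, 15 mm high, on the table; leave it alone. Origin: centre of its underside.
- culture_flask: Flat white culture flask with a screw cap, 52 x 108 x 25 mm, lying on the table; leave it alone. Origin: centre of its underside.
There are look-alikes about, which are no part of the job. There is more than one size of the tube_rack; the one meant has the size given above.

How it is judged:
By the outcome, as a careful person would: the job done as asked, in the order asked, and still so for the second after the job is handed in, with the robot touching nothing.
It also fails if it takes over 70 s, if anything falls off the work surface, if the arm or the gripper's body presses on something with over 40 N, if the wrist force passes 120 N, or if a joint passes its speed limit or range.

## Working session

There is one attempt and no reset: what is moved stays moved. The work goes in short steps, Python scripts to look and compute and a shell command to move; the robot and the scene stay as the last step left them, time stands still between calls to the robot, and variables do not carry over. Pictures are saved under pics/ and viewed, at most 10 in all, crops included, and the job is handed in when it is done.

```bash
mkdir -p pics
cat > h.py <<'E'
import numpy as np, cv2
from cell import robot
def grab(n):
    f=robot.grab_frame(n); f['n']=n; return f
def world(f,u,v,z=None):
    """world pts of pixels; depth from z_map or intersect plane z"""
    u=np.atleast_1d(u).astype(float); v=np.atleast_1d(v).astype(float)
    x=(u-f['cx'])/f['fx']; y=(v-f['cy'])/f['fy']; a,b=x.copy(),y.copy()
    for _ in range(20):
        s=1+f['k1']*(a*a+b*b); a=x/s; b=y/s
    R=np.array(f['R']);t=np.array(f['t'])
    ray=np.stack([a,b,np.ones_like(a)],1)
    if z is None:
        d=f['z_map'][v.astype(int),u.astype(int)]
        return (ray*d[:,None]-t)@R
    C=-R.T@t; w=ray@R
    return C+w*((z-C[2])/w[:,2])[:,None]
def cloud(f):
    v,u=np.mgrid[0:480,0:640]; P=world(f,u.ravel(),v.ravel()).reshape(480,640,3)
    P[f['z_map']==0]=np.nan; return P
def save(f,name): cv2.imwrite('pics/'+name,f['frame'][:,:,::-1])
E
python3 - <<'E'
from h import *
for n in('top','side'):
    f=grab(n); save(f,n+'0.png'); np.savez(n+'0.npz',**f); R=np.array(f['R']);print(n,f['fx'],f['k1'],-R.T@np.array(f['t']),R[2])
print(robot.get_state())
E
```

```text
top 484.7720531199477 -0.09255213827991747 [ 488.27534699   11.41349715 1353.58747719] [ 0.04124926 -0.01957119 -0.99895719]
side 512.7470715666136 -0.017974740378509494 [1014.65749529  524.9848528   972.68201913] [-0.4123134  -0.49150993 -0.76708256]
{'t': 0.1, 'q': array([-1.40216243,  0.41183523, -0.0127106 ,  1.59695921,  0.00561328,
        1.13432234, -0.0821782 ]), 'joint_vel': array([ 1.59102241e-04, -2.28353279e-03,  5.97935754e-04, -2.99053481e-03,
        6.40896192e-05,  7.70318631e-05,  5.90034560e-04]), 'effort': array([ 2.49605087e-03, -6.01830196e+01,  6.84004873e-01, -3.00085688e+01,
        1.39511094e-02,  6.45602733e-03,  2.90757635e-05]), 'position': array([146.5772162 , 607.10188028, 230.52810809]), 'tool_rot': array([ 1.18115367e-01,  9.92999600e-01, -7.43650571e-04, -2.91205603e-05]), 'contact_force': array([-0.2301269 ,  0.38278425, -0.42534625]), 'wrist_torque': array([-0.02979654,  0.04284921,  0.05133973]), 'grip_force': 0.0, 'finger_gap': 85.54493322931168}
```

View pics/top0.png

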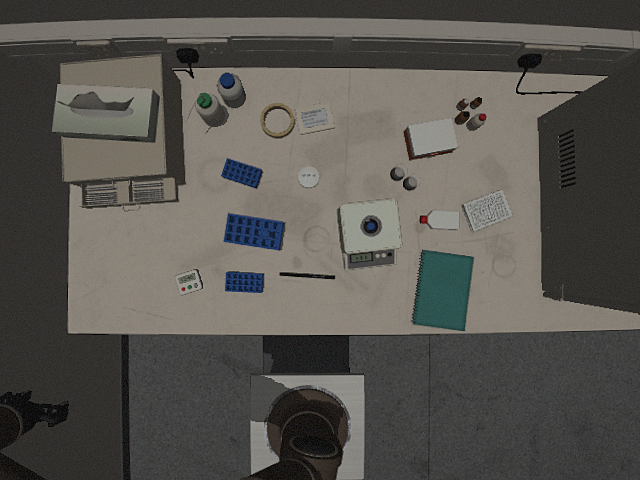

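View pics/side0.png

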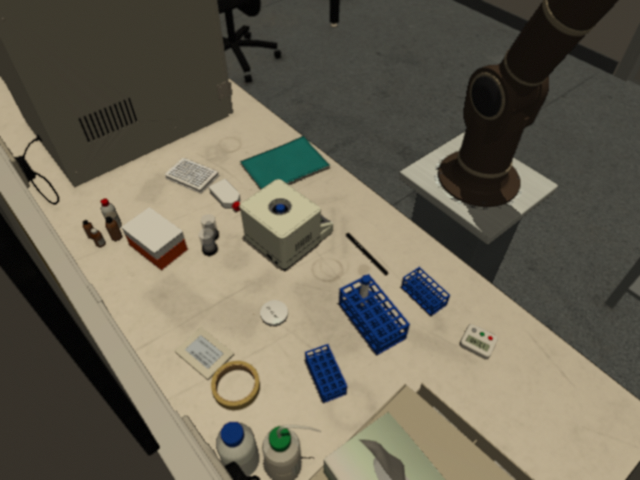

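The top view shows three blue racks, at (242,173), (254,231) and (245,282). The middle one is the largest, about 60 px long, which fits 150 mm, and it holds a tube near (266,234). The reader is at (371,226), with a blue cap in its well. I'll measure and confirm with a crop.

Run:
```python
from h import *
f=dict(np.load('top0.npz')); P=cloud(f); im=f['frame']
def rect(m,z,name):
    v,u=np.nonzero(m); W=world(f,u,v,z)[:,:2].astype(np.float32); r=cv2.minAreaRect(W)
    print(name,len(u),'c',r[0],'size',r[1],'ang',r[2]); return r
Z=P[...,2]
vv,uu=np.mgrid[0:480,0:640]
box=lambda a,b,c,d:(uu>a)&(uu<b)&(vv>c)&(vv<d)
print('table z',np.nanmedian(Z[box(300,330,200,215)]))
deck=(box(325,415,185,262))&(abs(Z-125)<8); rect(deck,np.nanmedian(Z[deck]),'deck'); print(np.nanmedian(Z[deck]))
hsv=cv2.cvtColor(im,cv2.COLOR_RGB2HSV)
blue=(hsv[...,0]>100)&(hsv[...,0]<130)&(hsv[...,1]>120)
for n,b in dict(A=(215,270,150,195),B=(218,292,205,256),C=(218,270,264,300)).items():
    m=blue&box(*b); print(n,np.nanpercentile(Z[m],[10,50,90])); 
    for z in(62,):rect(m&(Z>40),z,n)
m=box(220,290,205,256)&(Z>85); v,u=np.nonzero(m); print('tube pts',len(u),u.mean(),v.mean(),Z[m].max(),world(f,u.mean(),v.mean(),116))
m=blue&box(355,388,210,242); v,u=np.nonzero(m); print('cap',len(u),u.mean(),v.mean(),np.nanmedian(Z[m]),world(f,u.mean(),v.mean(),125))
# well dark ring
g=cv2.cvtColor(im,cv2.COLOR_RGB2GRAY); m=box(352,392,208,246)&(g<110); v,u=np.nonzero(m); print('well',len(u),world(f,(u.min()+u.max())/2,(v.min()+v.max())/2,125))
a=cv2.resize(im[195:265,215:295],None,fx=5,fy=5,interpolation=2); b=cv2.resize(im[195:275,332:412],None,fx=5,fy=5,interpolation=2)[:350]
s=dict(np.load('side0.npz'))['frame']; c=cv2.resize(s[180:270,235:335],None,fx=4,fy=4,interpolation=2)[:240]; d=cv2.resize(s[265:360,330:430],None,fx=4,fy=4,interpolation=2)[:240]
o=np.vstack([np.hstack([a,b]),np.hstack([c[:240],d[:240]])]); cv2.imwrite('pics/crop1.png',np.clip(o[:,:,::-1]*1.5,0,255))
```

```text
table z 0.9038722522269358
deck 2770 c (560.5604248046875, -161.3866729736328) size (129.5388946533203, 150.77980041503906) ang 6.287310600280762
125.87405589747496
A [ 2.46581517 24.93164098 43.90401673]
A 236 c (706.9212646484375, 176.61399841308594) size (97.29920196533203, 49.58973693847656) ang 72.10018157958984
B [ 3.31380529 58.35441177 65.41178032]
B 815 c (547.6500854492188, 143.42361450195312) size (147.87118530273438, 75.05045318603516) ang 81.34234619140625
C [ 1.60802062 37.02270579 43.95337425]
C 259 c (413.0462341308594, 168.82931518554688) size (95.07456970214844, 50.47665786743164) ang 87.24652099609375
tube pts 48 264.8333333333333 233.10416666666666 121.79364350691179 [[540.89668435 107.32112474 116.        ]]
cap 57 370.63157894736844 225.89473684210526 124.97803030656749 [[ 559.23915481 -162.37875136  125.        ]]
well 354 [[ 560.24603937 -162.04667248  125.        ]][ WARN:0@0.800] global loadsave.cpp:1063 imwrite_ Unsupported depth image for selected encoder is fallbacked to CV_8U.
```

View pics/crop1.png

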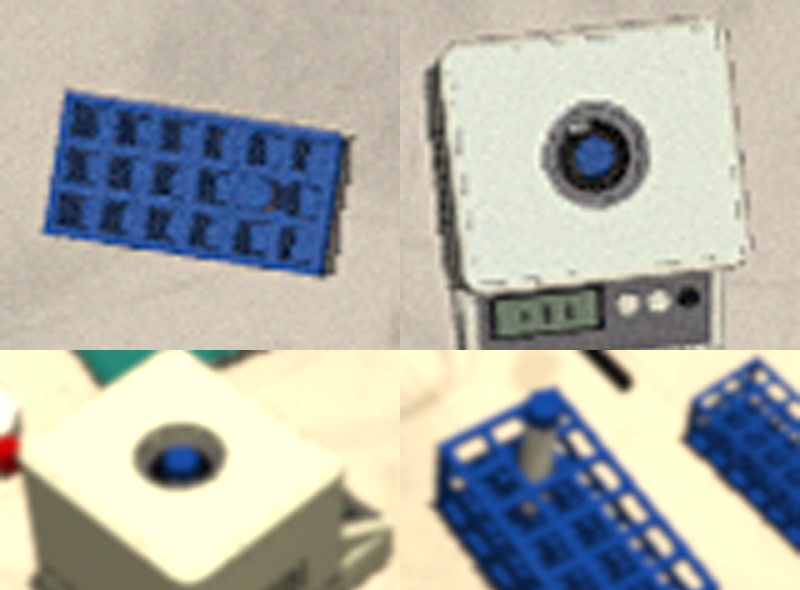

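The crop confirms the large rack B: 148 x 75 mm, 3 x 6 holes, one tube with a blue cap. The tube is measured at (541,107), against (542,108) predicted for hole (0,-36) with yaw -8.7°. The reader well is at about (560,-162), with a deck yaw of 6.3°. I'll move above the well with the fingers shut, and cross-check with the side view.

```bash
python3 -m handwheel '[0.46,-0.855,0,0,0,0,0.46,-0.855,0,0,0,0,0.46,-0.855,0,0,0,0]' 0 20
python3 -m handwheel '[0.46,-0.855,0,0,0,0,0.46,-0.855,0,0,0,0,0.46,-0.855,0,0,0,0]'
python3 -m handwheel '[0.46,-0.855,0,0,0,0,0.46,-0.855,0,0,0,0,0.46,-0.855,0,0,0,0]'
python3 - <<'E'
from h import *
f=dict(np.load('side0.npz')); P=cloud(f); im=f['frame']; Z=P[...,2]
vv,uu=np.mgrid[0:480,0:640]
box=lambda a,b,c,d:(uu>a)&(uu<b)&(vv>c)&(vv<d)
def rect(m,z,name):
    v,u=np.nonzero(m); W=world(f,u,v,z)[:,:2].astype(np.float32); r=cv2.minAreaRect(W); print(name,len(u),r)
print('table',np.nanmedian(Z[box(300,325,220,240)]))
deck=box(230,335,175,270)&(abs(Z-125)<5); print(np.nanmedian(Z[deck])); rect(deck,125,'deck')
hsv=cv2.cvtColor(im,cv2.COLOR_RGB2HSV); blue=(hsv[...,0]>100)&(hsv[...,0]<130)&(hsv[...,1]>120)
for lo in(52,56):
    rect(blue&box(330,415,270,355)&(Z>lo)&(Z<70),62,'rack')
m=box(350,380,270,305)&(Z>104)&(Z<125); v,u=np.nonzero(m);print('next cap',len(u),P[m].mean(0),Z[m].max())
m=blue&box(265,300,195,222)&(Z>118); v,u=np.nonzero(m); print('done cap',len(u),u.mean(),v.mean(),world(f,u.mean(),v.mean(),125))
E
```

```text
t: 0.4
position: [216.4, 477.1, 230.6]
tool_rot: [0.118, 0.993, -0.001, 0.0]
contact_force: [0.9, -0.5, -0.1]
finger_gap: 44.2
grip_force: 0.0
t: 0.7
position: [285.3, 348.6, 231.1]
tool_rot: [0.118, 0.993, -0.0, -0.0]
contact_force: [0.1, 0.3, 1.1]
finger_gap: 0.5
grip_force: 0.0
t: 1.0
position: [354.2, 220.4, 231.3]
tool_rot: [0.118, 0.993, 0.0, 0.0]
contact_force: [1.0, 0.4, 0.4]
finger_gap: 0.1
grip_force: 0.0
table 73.70241952648253
124.29800349039371
deck 2491 ((562.4183349609375, -156.0089111328125), (130.72923278808594, 151.28585815429688), 6.460456848144531)
rack 1050 ((549.7116088867188, 149.64208984375), (150.43649291992188, 78.49238586425781), 80.6242446899414)
rack 1045 ((549.5900268554688, 149.073486328125), (149.3263397216797, 78.15531158447266), 80.82131958007812)
next cap 84 [542.57749891 111.6768943  113.22144083] 118.40786453402661
done cap 52 279.5192307692308 207.5 [[ 561.86872666 -155.56712372  125.        ]]
```

The two cameras agree on the well-to-rack difference, but their absolute readings differ by about 5 mm in y. I'll move over the well and compare the fingertip with the cap in both views.

```bash
python3 -m handwheel '[0.46,-0.845,0,0,0,0,0.46,-0.845,0,0,0,0,0.46,-0.845,0,0,0,0]' 
python3 -m handwheel '[0.46,-0.845,0,0,0,0,0.46,-0.845,0,0,0,0,0.46,-0.845,0,0,0,0]'
python3 -m handwheel '[0.46,-0.845,-0.33,0,0,0,0.46,-0.845,-0.33,0,0,0,0.46,-0.845,-0.33,0,0,0,0.46,-0.845,-0.33,0,0,0]'
python3 - <<'E'
from h import *
print(robot.get_state()['position'],robot.get_state()['q'],robot.get_state()['contact_force'])
o=[]
for n,(x,y) in dict(top=(320,170),side=(210,110)).items():
    f=grab(n); np.savez(n+'1.npz',**f)
    o.append(cv2.resize(f['frame'][y:y+120,x:x+130],None,fx=3,fy=4 if 0 else 3,interpolation=2))
cv2.imwrite('pics/c2.png',np.clip(np.hstack(o)[:,:,::-1].astype(int)*1.5,0,255).astype(np.uint8))
E
```

```text
t: 1.3
position: [423.2, 93.6, 231.4]
tool_rot: [0.118, 0.993, 0.0, 0.0]
contact_force: [1.3, 0.5, -0.6]
finger_gap: 0.2
grip_force: 0.0
t: 1.6
position: [492.2, -33.1, 231.4]
tool_rot: [0.118, 0.993, -0.0, 0.0]
contact_force: [0.5, 0.0, 1.2]
finger_gap: 0.2
grip_force: 0.0
t: 2.0
position: [560.3, -163.8, 179.1]
tool_rot: [0.121, 0.993, -0.002, -0.001]
contact_force: [0.5, -0.6, -0.8]
finger_gap: 0.0
grip_force: 0.0
[ 560.32651654 -163.81489828  179.07014713] [-0.21558968  0.42842521  0.55614589  1.78627838 -0.25755397  1.00276534
  1.76765741] [ 0.5066696  -0.60364734 -0.78495037]
```

View pics/c2.png

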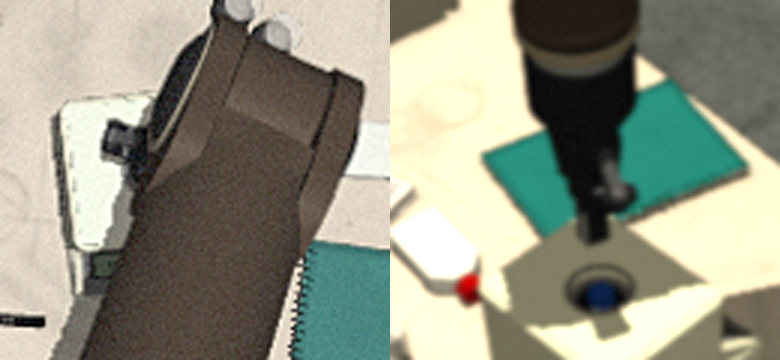

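The top view is blocked by the arm. In the side view the fingertip ends at about (277,190), above the cap at (280,208). I'll check the projection against the side camera.

```bash
python3 -m handwheel '[0,0,-0.1,0,0,0,0,0,-0.1,0,0,0,0,0,-0.1,0,0,0]'
python3 - <<'E'
from h import *
s=robot.get_state();p=s['position'];print(p,s['tool_rot'])
f=grab('side'); P=cloud(f); R=np.array(f['R']);t=np.array(f['t'])
g=cv2.cvtColor(f['frame'],cv2.COLOR_RGB2GRAY); vv,uu=np.mgrid[0:480,0:640]
for lo,hi in((0,6),(6,14),(14,24)):
    m=(uu>250)&(uu<310)&(vv>150)&(vv<215)&(P[...,2]>p[2]+lo)&(P[...,2]<p[2]+hi)&(np.hypot(P[...,0]-p[0],P[...,1]-p[1])<45)
    Q=P[m]; print(lo,len(Q),Q.mean(0).round(1),Q.min(0).round(1),Q.max(0).round(1))
    # component perpendicular to view direction, horizontally
    d=R[2,:2]/np.linalg.norm(R[2,:2]); n=np.array([-d[1],d[0]]); a=(Q[:,:2]-p[:2])@n; b=(Q[:,:2]-p[:2])@d; print('n',n,'across',np.percentile(a,[2,50,98]).round(1),'along',np.percentile(b,[2,50,98]).round(1))
E
```

```text
t: 2.4
position: [560.3, -155.8, 166.7]
tool_rot: [0.117, 0.993, 0.0, -0.0]
contact_force: [-0.6, -0.5, 0.2]
finger_gap: 0.0
grip_force: 0.0
[ 560.2964255  -155.7983213   166.65063276] [ 1.17103982e-01  9.93119510e-01  4.41165119e-04 -3.17987067e-04]
0 8 [ 566.  -151.   169.7] [ 553.  -160.4  167.2] [ 572.4 -145.3  172.5]
n [ 0.7661307 -0.6426848] across [-10.8   4.6  10.4] along [-11.9  -7.6  -2.4]
6 29 [ 566.2 -147.8  176.7] [ 551.4 -163.7  173.2] [ 573.  -140.1  180.6]
n [ 0.7661307 -0.6426848] across [-11.7  -1.1  12.7] along [-16.6 -10.3  -0.1]
14 34 [ 566.6 -146.5  185.9] [ 551.  -160.6  180.8] [ 574.7 -139.1  189.6]
n [ 0.7661307 -0.6426848] across [-12.3  -1.8  11.9] along [-16.3 -12.1  -2.4]
```

The fingertip is symmetric about the reported TCP in the side view, so the best estimate of the well is about (561,-158). The commanded pose is already there, so I'll descend.

```bash
python3 -m handwheel '[0,0,-0.15,0,0,0,0,0,-0.25,0,0,0,0,0,-0.25,0,0,0,0,0,-0.25,0,0,0,0,0,-0.25,0,0,0]'
python3 -m handwheel '[0,0,-0.01,0,0,0,0,0,-0.02,0,0,0,0,0,-0.02,0,0,0]'
python3 -c "from cell import robot;s=robot.get_state();print(s['position'],s['contact_force'])"
```

```text
t: 2.95
position: [561.1, -157.6, 130.1]
tool_rot: [0.118, 0.993, -0.0, 0.001]
contact_force: [0.1, -0.5, 0.0]
finger_gap: 0.4
grip_force: 0.0
t: 3.25
position: [560.6, -157.4, 126.3]
tool_rot: [0.118, 0.993, 0.0, 0.0]
contact_force: [0.1, 0.3, 0.5]
finger_gap: 0.2
grip_force: 0.0
[ 560.63921226 -157.44085604  126.33624973] [0.08589166 0.27963519 0.53113606]
```

```bash
python3 -m handwheel '[0,0,-0.006,0,0,0,0,0,-0.012,0,0,0,0,0,-0.012,0,0,0]'
python3 -m handwheel '[0,0,-0.006,0,0,0,0,0,-0.006,0,0,0]'
python3 -m handwheel '[0,0,-0.006,0,0,0,0,0,-0.006,0,0,0]'
python3 -m handwheel '[0,0,-0.005,0,0,0,0,0,-0.005,0,0,0]'
```

```text
t: 3.55
position: [561.0, -157.6, 124.8]
tool_rot: [0.118, 0.993, -0.0, 0.0]
contact_force: [-0.7, -0.0, 3.3]
finger_gap: 0.5
grip_force: 1.3
t: 3.75
position: [561.4, -157.7, 124.4]
tool_rot: [0.118, 0.993, -0.0, 0.001]
contact_force: [0.2, 0.1, 8.1]
finger_gap: -0.1
grip_force: 3.7
t: 3.95
position: [561.5, -157.7, 123.6]
tool_rot: [0.118, 0.993, 0.0, 0.001]
contact_force: [0.4, 0.2, 8.4]
finger_gap: 0.1
grip_force: 3.9
t: 4.15
position: [561.5, -157.7, 122.9]
tool_rot: [0.118, 0.993, 0.0, 0.001]
contact_force: [0.1, -0.1, 7.9]
finger_gap: -0.1
grip_force: 3.9
```

```bash
python3 -m handwheel '[0,0,-0.005,0,0,0,0,0,-0.008,0,0,0,0,0,-0.008,0,0,0]'
python3 -m handwheel '[0,0,-0.004,0,0,0,0,0,-0.004,0,0,0]'
```

```text
t: 4.45
position: [561.6, -157.8, 121.8]
tool_rot: [0.118, 0.993, 0.0, 0.001]
contact_force: [1.0, -0.8, 8.0]
finger_gap: 0.1
grip_force: 4.1
t: 4.65
position: [561.7, -157.7, 121.2]
tool_rot: [0.118, 0.993, 0.0, 0.001]
contact_force: [-0.7, -0.3, 7.9]
finger_gap: 0.2
grip_force: 4.2
```

```bash
python3 -m handwheel '[0,0,-0.004,0,0,0,0,0,-0.004,0,0,0]'
python3 -m handwheel '[0,0,-0.003,0,0,0,0,0,-0.003,0,0,0]'
```

```text
t: 4.85
position: [561.7, -157.7, 120.6]
tool_rot: [0.118, 0.993, 0.0, 0.001]
contact_force: [-0.6, -0.5, 9.0]
finger_gap: 0.3
grip_force: 4.2
t: 5.05
position: [561.7, -157.8, 120.2]
tool_rot: [0.118, 0.993, 0.0, 0.001]
contact_force: [0.4, -0.3, 8.4]
finger_gap: -0.0
grip_force: 4.3
```

```bash
python3 -m handwheel '[0,0,-0.003,0,0,0,0,0,-0.003,0,0,0]'
python3 -m handwheel '[0,0,-0.002,0,0,0,0,0,-0.002,0,0,0]'
```

```text
t: 5.25
position: [561.7, -157.8, 119.8]
tool_rot: [0.118, 0.993, 0.0, 0.001]
contact_force: [0.2, 0.3, 8.0]
finger_gap: -0.0
grip_force: 4.2
t: 5.45
position: [561.9, -157.8, 119.7]
tool_rot: [0.118, 0.993, 0.0, 0.001]
contact_force: [0.4, 0.4, 10.2]
finger_gap: -0.0
grip_force: 5.1
```

```bash
python3 -m handwheel '[0,0,-0.002,0,0,0,0,0,-0.002,0,0,0]'
```

```text
t: 5.65
position: [562.0, -157.9, 119.6]
tool_rot: [0.118, 0.993, 0.0, 0.002]
contact_force: [-0.8, 0.7, 12.3]
finger_gap: -0.1
grip_force: 6.0
```

End stop felt at 12.3 N. Now I'll rise slowly with the lift under the fingers.

```bash
python3 -m handwheel '[0,0,0.007,0,0,0,0,0,0.014,0,0,0,0,0,0.021,0,0,0,0,0,0.028,0,0,0,0,0,0.035,0,0,0,0,0,0.042,0,0,0,0,0,0.049,0,0,0]'
python3 -m handwheel '[0,0,0.01,0,0,0,0,0,0.02,0,0,0,0,0,0.03,0,0,0,0,0,0.04,0,0,0,0,0,0.05,0,0,0]'
python3 -m handwheel '[0,0,0.008,0,0,0,0,0,0.016,0,0,0,0,0,0.024,0,0,0,0,0,0.032,0,0,0]'
```

```text
t: 6.35
position: [561.5, -157.7, 126.4]
tool_rot: [0.118, 0.993, -0.0, 0.001]
contact_force: [0.4, -0.0, 7.1]
finger_gap: -0.1
grip_force: 3.6
t: 6.85
position: [561.3, -157.7, 133.7]
tool_rot: [0.118, 0.993, -0.0, 0.001]
contact_force: [0.3, -0.2, 6.1]
finger_gap: -0.0
grip_force: 2.9
t: 7.25
position: [561.2, -157.6, 138.4]
tool_rot: [0.118, 0.993, 0.0, 0.001]
contact_force: [0.4, -1.1, 4.4]
finger_gap: -0.2
grip_force: 2.6
```

```bash
python3 -m handwheel '[0,0,0.008,0,0,0,0,0,0.016,0,0,0,0,0,0.024,0,0,0,0,0,0.03,0,0,0,0,0,0.03,0,0,0]'
python3 -c "from cell import robot;s=robot.get_state();print(s['position'],s['contact_force'],s['wrist_torque'])"
```

```text
t: 7.75
position: [560.5, -157.4, 142.0]
tool_rot: [0.118, 0.993, 0.0, -0.0]
contact_force: [-0.1, -0.3, 0.6]
finger_gap: -0.1
grip_force: 0.0
[ 560.45656181 -157.41104768  142.03912585] [-0.13674299 -0.3118113   0.62423264] [ 0.03506582 -0.01874981  0.01234663]
```

The lift has risen and is held free. Next I'll open the fingers above it, then straddle the cap just above the deck and close.

```bash
python3 -m handwheel '[0,0,0.1,0,0,0,0,0,0.1,0,0,0]'
python3 -m handwheel '[0,0,0,0,0,0,0,0,0,0,0,0,0,0,0,0,0,0,0,0,0,0,0,0]' 0.5
python3 - <<'E'
from h import *
f=grab('side'); np.savez('side2.npz',**f); cv2.imwrite('pics/s2.png',np.clip(cv2.resize(f['frame'][130:270,220:340],None,fx=4,fy=4,interpolation=2)[:,:,::-1].astype(int)*1.6,0,255).astype(np.uint8))
E
```

```text
t: 7.95
position: [561.7, -158.0, 159.2]
tool_rot: [0.118, 0.993, -0.0, 0.001]
contact_force: [0.7, -0.5, -0.8]
finger_gap: 0.6
grip_force: 0.0
t: 8.35
position: [560.5, -157.3, 156.9]
tool_rot: [0.118, 0.993, 0.0, -0.0]
contact_force: [0.0, -0.9, 1.1]
finger_gap: 43.1
grip_force: 0.0
```

View pics/s2.png

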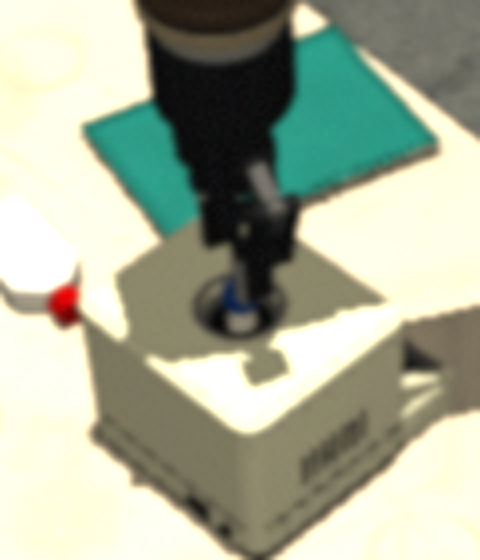

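The cap has risen and shows at crop (237,295), between the open fingers at (215,235) and (262,275). Lowering and closing.

```bash
python3 -m handwheel '[0,0,-0.06,0,0,0,0,0,-0.12,0,0,0,0,0,-0.16,0,0,0,0,0,-0.16,0,0,0]'
python3 -m handwheel '[0,0,-0.03,0,0,0,0,0,-0.042,0,0,0,0,0,-0.042,0,0,0]'
```

```text
t: 8.8
position: [559.8, -157.2, 131.7]
tool_rot: [0.118, 0.993, -0.0, -0.001]
contact_force: [-0.9, -0.2, 0.1]
finger_gap: 42.7
grip_force: 0.0
t: 9.1
position: [560.5, -157.4, 126.7]
tool_rot: [0.118, 0.993, 0.0, -0.0]
contact_force: [-0.0, -0.0, 0.6]
finger_gap: 42.8
grip_force: 0.0
```

```bash
python3 -m handwheel '[0,0,0,0,0,0,0,0,0,0,0,0,0,0,0,0,0,0,0,0,0,0,0,0,0,0,0,0,0,0]' 0.1 25
python3 -c "from cell import robot;s=robot.get_state();print(s['position'],s['contact_force'],s['wrist_torque'])"
```

```text
t: 9.6
position: [560.7, -159.6, 127.5]
tool_rot: [0.119, 0.993, -0.001, 0.001]
contact_force: [-0.6, -5.3, 1.5]
finger_gap: 18.6
grip_force: 24.6
[ 560.65167573 -159.6301976   127.54161677] [-0.59238066 -5.3022639   1.48220978] [-1.08331072  0.16971885  0.04676841]
```

The cap sits about 2 mm further toward -y, judging by the -5 N side force. I'll relax that, then lift slowly.

```bash
python3 -m handwheel '[-0.002,-0.018,0,0,0,0,-0.002,-0.018,0,0,0,0,-0.002,-0.018,0,0,0,0]'
python3 -m handwheel '[0,0,0.01,0,0,0,0,0,0.03,0,0,0,0,0,0.05,0,0,0,0,0,0.07,0,0,0,0,0,0.1,0,0,0,0,0,0.1,0,0,0]'
python3 -c "from cell import robot;s=robot.get_state();print(s['position'],s['contact_force'],s['wrist_torque'])"
```

```text
t: 9.9
position: [560.8, -160.2, 127.4]
tool_rot: [0.118, 0.993, 0.0, 0.001]
contact_force: [-0.3, -0.4, 5.0]
finger_gap: 18.7
grip_force: 24.8
t: 10.5
position: [560.8, -160.0, 142.8]
tool_rot: [0.118, 0.993, 0.0, 0.001]
contact_force: [0.7, 1.2, -0.0]
finger_gap: 18.4
grip_force: 24.9
[ 560.75070646 -159.95728709  142.7819014 ] [ 0.71676925  1.15900458 -0.03545217] [ 0.12387724 -0.08134357  0.02074349]
```

Tube extracted: zero net force, grip held. Lifting clear, then carrying it to rack hole (0,36), estimated at (553.5,180.6).

```bash
python3 -m handwheel '[0,0,0.2,0,0,0,0,0,0.4,0,0,0,0,0,0.6,0,0,0,0,0,0.78,0,0,0,0,0,0.78,0,0,0]'
python3 -m handwheel '[-0.016,0.25,0,0,0,0,-0.016,0.5,0,0,0,0,-0.016,0.757,0,0,0,0]'
python3 -m handwheel '[-0.016,0.25,0,0,0,0,-0.016,0.5,0,0,0,0,-0.016,0.757,0,0,0,0]'
python3 -m handwheel '[-0.016,0.25,0,0,0,0,-0.016,0.5,0,0,0,0,-0.016,0.757,0,0,0,0,-0.016,0.757,0,0,0,0,-0.016,0.757,0,0,0,0]'
python3 - <<'E'
from h import *
s=robot.get_state();p=s['position'];print(p,s['q'],s['contact_force'])
o=[]
for n,(x,y) in dict(top=(200,170),side=(310,210)).items():
    f=grab(n); np.savez(n+'3.npz',**f)
    o.append(cv2.resize(f['frame'][y:y+150,x:x+130],None,fx=3,fy=3,interpolation=2))
cv2.imwrite('pics/c3.png',np.clip(np.hstack(o)[:,:,::-1].astype(int)*1.6,0,255).astype(np.uint8))
P=cloud(f); Z=P[...,2]
for lo in range(165,210,15):
    m=(np.hypot(P[...,0]-p[0],P[...,1]-p[1])<30)&(Z>lo)&(Z<lo+15); print(lo,m.sum(),P[m].mean(0).round(1))
E
```

```text
t: 11.0
position: [562.1, -161.0, 263.0]
tool_rot: [0.118, 0.993, 0.0, 0.003]
contact_force: [0.7, 0.2, 0.3]
finger_gap: 18.3
grip_force: 24.9
t: 11.3
position: [557.4, -45.6, 258.5]
tool_rot: [0.119, 0.993, 0.0, -0.0]
contact_force: [0.4, 0.3, -0.3]
finger_gap: 18.4
grip_force: 24.9
t: 11.6
position: [555.0, 68.4, 258.5]
tool_rot: [0.118, 0.993, 0.0, -0.0]
contact_force: [0.3, -0.2, 0.4]
finger_gap: 18.7
grip_force: 24.9
t: 12.1
position: [552.5, 181.4, 258.0]
tool_rot: [0.117, 0.993, -0.0, -0.001]
contact_force: [-0.2, -0.5, 0.1]
finger_gap: 18.5
grip_force: 24.9
[552.52757348 181.42133312 258.04482952] [-0.75025319  0.32973607  0.45586376  1.69366473 -0.15603529  1.15570306
  1.08415905] [-0.17423546 -0.46139636  0.12764793]
165 24 [556.9 182.1 174. ]
180 41 [557.3 182.8 187.6]
195 41 [557.3 183.1 202.7]
```

View pics/c3.png

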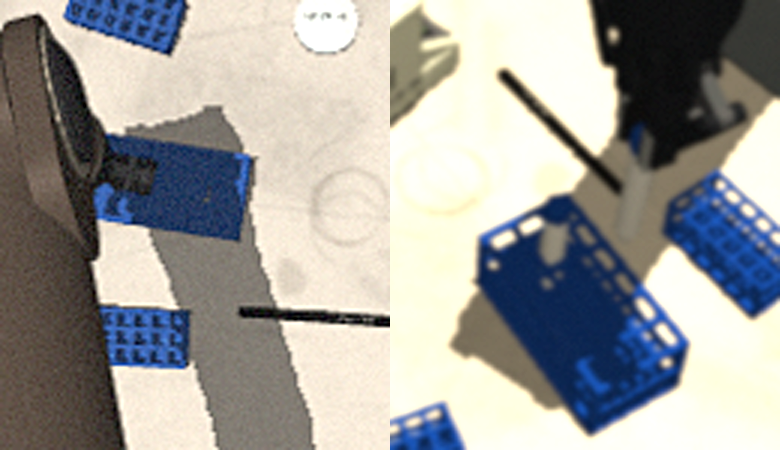

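The side view shows the tube hanging upright at crop (635,195), with the rack below and a free hole row around it. I'll check its offset from the hole in the side image more precisely.

Run:
```python
from h import *
s=robot.get_state();p=s['position'];print(p)
f=grab('side'); np.savez('side4.npz',**f);P=cloud(f);R=np.array(f['R']);t=np.array(f['t'])
def proj(X):
    c=np.atleast_2d(X)@R.T+t; a=c[:,:2]/c[:,2:]; a=a*(1+f['k1']*(a**2).sum(1))[:,None]
    return np.c_[a[:,0]*f['fx']+f['cx'],a[:,1]*f['fy']+f['cy']]
d=R[2,:2]/np.linalg.norm(R[2,:2]); n=np.array([-d[1],d[0]])
z=np.array([162,170,180,190,200,210,220]); print('axis proj',proj(np.c_[np.full(7,p[0]),np.full(7,p[1]),z]).round(1).tolist())
near=np.hypot(P[...,0]-p[0],P[...,1]-p[1])<40
zz=np.abs(f['z_map'])
for v in range(236,292,6):
    u=np.nonzero(near[v]&(P[v,:,2]>150))[0]; u=u[(u>370)&(u<420)]
    print(v,u.min() if len(u) else None,u.max() if len(u) else None, len(u), P[v,u].mean(0).round(0) if len(u) else '', f['frame'][v,380:404:2,1])
```

```text
[553.07241355 179.21540043 258.57559613]
axis proj [[387.3, 289.4], [387.7, 287.0], [388.3, 284.0], [388.8, 280.9], [389.4, 277.7], [390.0, 274.6], [390.6, 271.3]]
236 384 407 24 [567. 186. 336.] [184 174  88  10   9  11   9  11   8   9  10   9]
242 385 411 27 [562. 190. 320.] [185 184 165  68  37  13  10   9   8   9  10  10]
248 384 407 24 [560. 186. 299.] [185 184 137  42  11   7   8   8   9   9  10   9]
254 384 402 18 [564. 185. 285.] [184 181 123  27  10  19  25  31  21   9   8  10]
260 389 401 13 [564. 192. 276.] [107  75  77  78  74  44  29  47  36  10  10   7]
266 388 397 10 [563. 188. 254.] [12 39 70 74 73 80 79 63 53 49 67 73]
272 387 395 9 [558. 184. 227.] [77 54 16 31 72 84 85 84 76 77 77 77]
278 385 394 10 [557. 182. 206.] [77 78 76 74 79 84 85 78 77 77 76 51]
284 384 392 8 [558. 182. 187.] [79 79 74 76 82 83 78 77 79 78 66 29]
290 386 388 3 [557. 182. 166.] [26 47 74 74 75 76 78 78 80 79 77 70]
```

```bash
python3 -m handwheel '[0,0,-0.2,0,0,0,0,0,-0.4,0,0,0,0,0,-0.57,0,0,0,0,0,-0.57,0,0,0,0,0,-0.57,0,0,0]'
python3 - <<'E'
from h import *
s=robot.get_state();p=s['position'];print(p,s['tool_rot'],s['contact_force'])
f=grab('side');P=cloud(f)
cv2.imwrite('pics/s5.png',np.clip(cv2.resize(f['frame'][250:370,325:425],None,fx=5,fy=5,interpolation=2)[:,:,::-1].astype(int)*1.8,0,255).astype(np.uint8))
E
```

```text
t: 12.75
position: [553.5, 179.4, 173.9]
tool_rot: [0.119, 0.993, -0.0, -0.0]
contact_force: [0.7, 0.8, 0.2]
finger_gap: 18.6
grip_force: 24.9
[553.4767588  179.41669167 173.91495062] [ 1.18957201e-01  9.92899356e-01 -2.30920375e-04 -2.44340487e-05] [0.70058907 0.80565555 0.23204629]
```

View pics/s5.png

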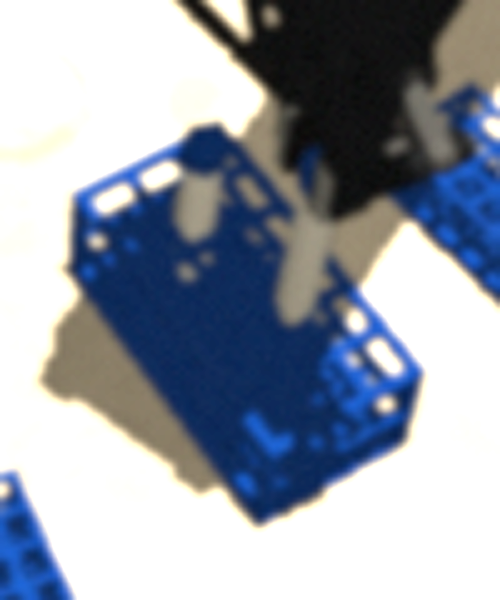

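The tip, at crop (293,320), hangs just above the middle row of the rack. I'll trim by +1.2 mm in y and insert slowly while watching the force.

```bash
python3 -m handwheel '[0,0.008,-0.04,0,0,0,0,0.008,-0.07,0,0,0,0,0.008,-0.07,0,0,0]'
python3 -m handwheel '[0,0,-0.02,0,0,0,0,0,-0.04,0,0,0,0,0,-0.04,0,0,0]'
python3 -m handwheel '[0,0,-0.02,0,0,0,0,0,-0.04,0,0,0,0,0,-0.04,0,0,0]'
```

```text
t: 13.1
position: [552.9, 181.8, 162.7]
tool_rot: [0.118, 0.993, 0.0, -0.0]
contact_force: [-0.5, 0.1, 0.8]
finger_gap: 18.3
grip_force: 24.9
t: 13.4
position: [552.9, 181.7, 156.5]
tool_rot: [0.118, 0.993, -0.0, -0.0]
contact_force: [-0.5, 0.3, 0.0]
finger_gap: 18.3
grip_force: 24.9
t: 13.7
position: [552.9, 181.6, 150.4]
tool_rot: [0.118, 0.993, -0.0, -0.0]
contact_force: [-0.8, 0.1, 0.1]
finger_gap: 18.6
grip_force: 24.9
```

```bash
python3 -m handwheel '[0,0,-0.02,0,0,0,0,0,-0.04,0,0,0,0,0,-0.06,0,0,0,0,0,-0.06,0,0,0]'
python3 -m handwheel '[0,0,-0.02,0,0,0,0,0,-0.04,0,0,0,0,0,-0.06,0,0,0,0,0,-0.06,0,0,0]'
```

```text
t: 14.1
position: [552.9, 181.8, 141.4]
tool_rot: [0.118, 0.993, -0.0, -0.0]
contact_force: [0.1, 0.5, -1.6]
finger_gap: 18.4
grip_force: 24.8
t: 14.5
position: [552.9, 181.7, 132.4]
tool_rot: [0.118, 0.993, -0.0, -0.0]
contact_force: [0.1, 0.3, -0.4]
finger_gap: 18.7
grip_force: 24.8
```

```bash
python3 -m handwheel '[0,0,-0.02,0,0,0,0,0,-0.04,0,0,0,0,0,-0.06,0,0,0,0,0,-0.06,0,0,0]'
python3 -m handwheel '[0,0,-0.02,0,0,0,0,0,-0.04,0,0,0,0,0,-0.06,0,0,0,0,0,-0.06,0,0,0]'
python3 -m handwheel '[0,0,-0.02,0,0,0,0,0,-0.04,0,0,0,0,0,-0.06,0,0,0,0,0,-0.06,0,0,0]'
```

```text
t: 14.9
position: [552.8, 181.6, 123.4]
tool_rot: [0.118, 0.993, -0.0, -0.0]
contact_force: [-0.0, 0.2, -0.8]
finger_gap: 18.7
grip_force: 24.8
t: 15.3
position: [552.9, 181.8, 114.4]
tool_rot: [0.118, 0.993, -0.0, -0.0]
contact_force: [0.1, 0.4, -0.3]
finger_gap: 18.5
grip_force: 24.8
t: 15.7
position: [552.9, 181.7, 105.4]
tool_rot: [0.118, 0.993, -0.0, -0.0]
contact_force: [1.3, 0.8, 0.5]
finger_gap: 18.3
grip_force: 24.8
```

```bash
python3 -m handwheel '[0,0,-0.008,0,0,0,0,0,-0.012,0,0,0,0,0,-0.012,0,0,0]'
python3 -m handwheel '[0,0,-0.005,0,0,0,0,0,-0.008,0,0,0,0,0,-0.008,0,0,0]'
```

```text
t: 16.0
position: [553.1, 181.7, 104.1]
tool_rot: [0.118, 0.993, 0.0, -0.0]
contact_force: [-0.1, 1.6, -0.4]
finger_gap: 18.8
grip_force: 24.8
t: 16.3
position: [553.1, 181.7, 102.9]
tool_rot: [0.118, 0.993, 0.0, 0.0]
contact_force: [0.4, 1.3, -0.9]
finger_gap: 18.7
grip_force: 24.8
```

```bash
python3 -m handwheel '[0,0,-0.006,0,0,0,0,0,-0.006,0,0,0]'
python3 -m handwheel '[0,0,-0.006,0,0,0,0,0,-0.006,0,0,0]'
```

```text
t: 16.5
position: [553.5, 181.7, 102.4]
tool_rot: [0.118, 0.993, 0.0, 0.0]
contact_force: [0.3, -0.6, 4.4]
finger_gap: 18.7
grip_force: 25.1
t: 16.7
position: [554.3, 181.9, 102.2]
tool_rot: [0.118, 0.993, 0.001, 0.001]
contact_force: [-1.4, -0.4, 9.0]
finger_gap: 18.4
grip_force: 25.6
```

Seated on the rack floor at TCP z of about 102.4. Release and back up.

```bash
python3 -m handwheel '[0,0,0.008,0,0,0,0,0,0.008,0,0,0]'
python3 -m handwheel '[0,0,0,0,0,0,0,0,0,0,0,0,0,0,0,0,0,0,0,0,0,0,0,0]' 0.5
python3 -m handwheel '[0,0,0.1,0,0,0,0,0,0.3,0,0,0,0,0,0.3,0,0,0,0,0,0.3,0,0,0]'
python3 - <<'E'
from h import *
s=robot.get_state();print(s['position'],s['contact_force'])
f=grab('side');P=cloud(f);Z=P[...,2]
for c in((553,182),(542,109)):
    m=(np.hypot(P[...,0]-c[0]-3,P[...,1]-c[1]-5)<14)&(Z>100)&(Z<122);print(c,m.sum(),P[m].mean(0).round(1),np.nanmax(Z[m]).round(1))
E
```

```text
t: 16.9
position: [553.2, 181.7, 102.4]
tool_rot: [0.118, 0.993, 0.0, 0.0]
contact_force: [0.2, 0.9, 2.9]
finger_gap: 18.6
grip_force: 25.1
t: 17.3
position: [553.0, 181.6, 102.1]
tool_rot: [0.118, 0.993, -0.0, -0.0]
contact_force: [0.2, -0.3, 0.9]
finger_gap: 42.3
grip_force: 0.0
t: 17.7
position: [553.8, 182.0, 148.8]
tool_rot: [0.118, 0.993, 0.001, 0.001]
contact_force: [-0.4, -0.1, -0.6]
finger_gap: 42.9
grip_force: 0.0
[553.78159318 181.96510586 148.81178713] [-0.4115446  -0.1150022  -0.64786309]
(553, 182) 86 [556.4 186.7 112.6] 118.4
(542, 109) 85 [543.2 112.  113.1] 118.6
```

tube_done stands upright, with its cap top at the same height as tube_next's. Now for tube_next at about (541.6,109.8).

```bash
python3 -m handwheel '[-0.04,-0.24,0,0,0,0,-0.076,-0.479,0,0,0,0,-0.076,-0.479,0,0,0,0,-0.076,-0.479,0,0,0,0]'
python3 -m handwheel '[0,0,-0.08,0,0,0,0,0,-0.16,0,0,0,0,0,-0.16,0,0,0]'
python3 -m handwheel '[0,0,-0.06,0,0,0,0,0,-0.13,0,0,0,0,0,-0.13,0,0,0,0,0,-0.13,0,0,0]'
```

```text
t: 18.15
position: [541.3, 109.1, 147.0]
tool_rot: [0.119, 0.993, -0.0, -0.0]
contact_force: [1.1, -0.3, -0.1]
finger_gap: 42.9
grip_force: 0.0
t: 18.45
position: [540.2, 110.6, 120.7]
tool_rot: [0.117, 0.993, -0.001, -0.002]
contact_force: [0.2, 0.0, 0.0]
finger_gap: 42.4
grip_force: 0.0
t: 18.85
position: [541.6, 109.8, 103.4]
tool_rot: [0.118, 0.993, -0.0, -0.0]
contact_force: [0.6, -1.1, 0.0]
finger_gap: 43.1
grip_force: 0.0
```

```bash
python3 -m handwheel '[0,0,0,0,0,0,0,0,0,0,0,0,0,0,0,0,0,0,0,0,0,0,0,0,0,0,0,0,0,0]' 0.1 25
python3 -c "from cell import robot;s=robot.get_state();print(s['position'],s['contact_force'],s['wrist_torque'])"
```

```text
t: 19.35
position: [542.0, 109.9, 104.2]
tool_rot: [0.118, 0.993, 0.0, 0.0]
contact_force: [-0.4, -0.4, 3.2]
finger_gap: 18.8
grip_force: 24.5
[541.99759119 109.88351234 104.15181575] [-0.4092823  -0.3993607   3.23439703] [-0.10499359  0.02418487  0.0208988 ]
```

```bash
python3 -m handwheel '[0,0,0.04,0,0,0,0,0,0.2,0,0,0,0,0,0.4,0,0,0,0,0,0.7,0,0,0,0,0,0.97,0,0,0,0,0,0.97,0,0,0]'
python3 -m handwheel '[0.064,-0.3,0,0,0,0,0.064,-0.6,0,0,0,0,0.064,-0.9,0,0,0,0]'
python3 -m handwheel '[0.064,-0.3,0,0,0,0,0.064,-0.6,0,0,0,0,0.064,-0.9,0,0,0,0,0.064,-0.9,0,0,0,0,0.064,-0.9,0,0,0,0,0.064,-0.9,0,0,0,0]'
python3 - <<'E'
from h import *
s=robot.get_state();p=s['position'];print(p,s['contact_force'])
f=grab('side')
cv2.imwrite('pics/s6.png',np.clip(cv2.resize(f['frame'][110:250,225:325],None,fx=4,fy=4,interpolation=2)[:,:,::-1].astype(int)*1.8,0,255).astype(np.uint8))
E
```

```text
t: 19.95
position: [544.5, 110.0, 255.2]
tool_rot: [0.118, 0.993, 0.002, 0.004]
contact_force: [-0.5, -0.7, -1.1]
finger_gap: 18.5
grip_force: 24.6
t: 20.25
position: [551.0, -26.4, 249.1]
tool_rot: [0.118, 0.993, -0.0, -0.0]
contact_force: [1.3, 0.7, 0.5]
finger_gap: 18.5
grip_force: 24.6
t: 20.85
position: [560.9, -158.7, 248.8]
tool_rot: [0.117, 0.993, 0.0, -0.0]
contact_force: [0.1, -0.6, 0.1]
finger_gap: 18.5
grip_force: 24.6
[ 560.92466218 -158.66285426  248.82569991] [ 0.13096127 -0.5637499   0.08221792]
```

View pics/s6.png

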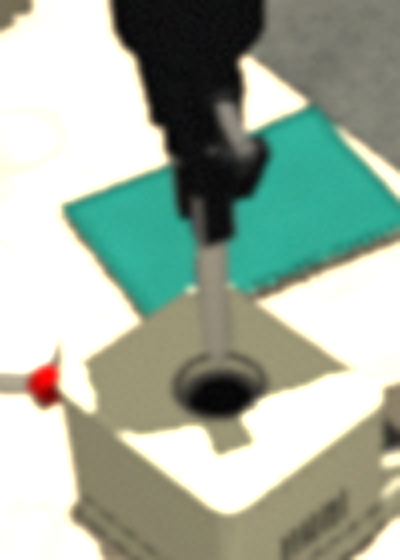

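tube_next hangs with its tip at crop (217,358), just above the well at (220,388). Descending in watched steps.

```bash
python3 -m handwheel '[0,0,-0.06,0,0,0,0,0,-0.12,0,0,0,0,0,-0.18,0,0,0,0,0,-0.18,0,0,0]'
python3 -m handwheel '[0,0,-0.03,0,0,0,0,0,-0.06,0,0,0,0,0,-0.08,0,0,0,0,0,-0.08,0,0,0]'
python3 -m handwheel '[0,0,-0.03,0,0,0,0,0,-0.06,0,0,0,0,0,-0.08,0,0,0,0,0,-0.08,0,0,0]'
```

```text
t: 21.3
position: [560.1, -159.4, 220.4]
tool_rot: [0.118, 0.993, 0.0, -0.001]
contact_force: [0.5, 1.2, 0.0]
finger_gap: 18.3
grip_force: 24.6
t: 21.7
position: [560.7, -160.1, 209.9]
tool_rot: [0.118, 0.993, 0.0, -0.0]
contact_force: [0.4, -0.3, 0.3]
finger_gap: 18.2
grip_force: 24.6
t: 22.1
position: [560.6, -160.0, 197.7]
tool_rot: [0.118, 0.993, 0.0, -0.001]
contact_force: [-0.1, 0.3, -0.5]
finger_gap: 18.2
grip_force: 24.6
```

```bash
python3 -m handwheel '[0,0,-0.03,0,0,0,0,0,-0.06,0,0,0,0,0,-0.08,0,0,0,0,0,-0.08,0,0,0]'
python3 -m handwheel '[0,0,-0.03,0,0,0,0,0,-0.06,0,0,0,0,0,-0.08,0,0,0,0,0,-0.08,0,0,0]'
python3 -m handwheel '[0,0,-0.03,0,0,0,0,0,-0.06,0,0,0,0,0,-0.08,0,0,0,0,0,-0.08,0,0,0]'
python3 -m handwheel '[0,0,-0.03,0,0,0,0,0,-0.06,0,0,0,0,0,-0.08,0,0,0,0,0,-0.08,0,0,0]'
```

```text
t: 22.5
position: [560.5, -160.2, 185.7]
tool_rot: [0.118, 0.993, -0.0, -0.0]
contact_force: [-0.3, -1.7, -1.0]
finger_gap: 18.2
grip_force: 24.6
t: 22.9
position: [560.6, -160.2, 173.7]
tool_rot: [0.118, 0.993, -0.0, -0.0]
contact_force: [-0.6, -1.3, -1.2]
finger_gap: 18.3
grip_force: 24.6
t: 23.3
position: [560.6, -160.2, 161.7]
tool_rot: [0.118, 0.993, -0.0, -0.0]
contact_force: [0.1, -1.1, -1.4]
finger_gap: 18.6
grip_force: 24.6
t: 23.7
position: [560.5, -160.2, 149.7]
tool_rot: [0.118, 0.993, -0.0, -0.0]
contact_force: [-1.2, -1.6, -0.7]
finger_gap: 18.0
grip_force: 24.5
```

```bash
python3 -m handwheel '[0,0,-0.03,0,0,0,0,0,-0.06,0,0,0,0,0,-0.08,0,0,0,0,0,-0.08,0,0,0]'
python3 -m handwheel '[0,0,-0.02,0,0,0,0,0,-0.04,0,0,0,0,0,-0.04,0,0,0]'
python3 -m handwheel '[0,0,-0.01,0,0,0,0,0,-0.01,0,0,0]'
```

```text
t: 24.1
position: [560.6, -160.2, 137.7]
tool_rot: [0.118, 0.993, -0.0, -0.0]
contact_force: [-0.9, -2.7, -2.4]
finger_gap: 18.1
grip_force: 24.5
t: 24.4
position: [560.7, -160.3, 131.9]
tool_rot: [0.118, 0.993, -0.0, -0.0]
contact_force: [-0.8, -3.1, -1.3]
finger_gap: 18.6
grip_force: 24.6
t: 24.6
position: [560.9, -160.3, 130.8]
tool_rot: [0.118, 0.993, -0.0, 0.0]
contact_force: [-1.1, -4.3, 0.3]
finger_gap: 18.2
grip_force: 24.7
```

```bash
python3 -m handwheel '[-0.002,-0.008,0,0,0,0,-0.002,-0.008,-0.006,0,0,0,-0.002,-0.008,-0.006,0,0,0]'
python3 -m handwheel '[0,0,-0.006,0,0,0,0,0,-0.006,0,0,0]'
```

```text
t: 24.9
position: [560.7, -160.7, 129.8]
tool_rot: [0.118, 0.993, 0.0, -0.0]
contact_force: [-0.1, -2.1, -0.2]
finger_gap: 18.2
grip_force: 24.7
t: 25.1
position: [560.9, -160.9, 129.2]
tool_rot: [0.118, 0.993, 0.0, 0.0]
contact_force: [-0.5, 0.6, 3.5]
finger_gap: 18.6
grip_force: 24.9
```

Seated on the raised lift (3.5 N). Release, rise, shut the fingers and look.

```bash
python3 -m handwheel '[0,0,0,0,0,0,0,0,0,0,0,0,0,0,0,0,0,0,0,0,0,0,0,0]' 0.5
python3 -m handwheel '[0,0,0.08,0,0,0,0,0,0.16,0,0,0,0,0,0.2,0,0,0,0,0,0.2,0,0,0]'
python3 -m handwheel '[0,0,0,0,0,0,0,0,0,0,0,0,0,0,0,0,0,0,0,0,0,0,0,0,0,0,0,0,0,0]' 0
python3 - <<'E'
from h import *
s=robot.get_state();p=s['position'];print(p,s['contact_force'])
f=grab('side')
cv2.imwrite('pics/s7.png',np.clip(cv2.resize(f['frame'][130:250,225:325],None,fx=4,fy=4,interpolation=2)[:,:,::-1].astype(int)*1.8,0,255).astype(np.uint8))
E
```

```text
t: 25.5
position: [560.6, -161.1, 128.9]
tool_rot: [0.118, 0.993, 0.0, -0.0]
contact_force: [-0.9, -0.3, 0.5]
finger_gap: 42.5
grip_force: 0.0
t: 25.9
position: [561.5, -161.6, 160.7]
tool_rot: [0.118, 0.993, 0.0, 0.001]
contact_force: [-0.4, -0.1, -0.7]
finger_gap: 42.9
grip_force: 0.0
t: 26.4
position: [560.5, -161.4, 158.8]
tool_rot: [0.118, 0.993, -0.0, -0.0]
contact_force: [0.2, -0.7, -0.3]
finger_gap: 0.2
grip_force: 0.0
[ 560.50531148 -161.36207044  158.75491677] [ 0.15347877 -0.73628681 -0.26602542]
```

View pics/s7.png

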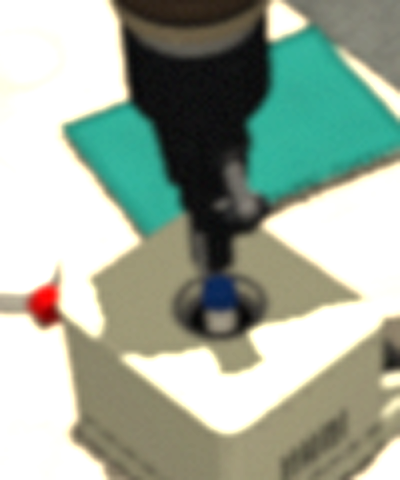

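The new tube stands in the raised lift with its cap at crop (220,292), directly under the shut fingers. Pressing down slowly.

```bash
python3 -m handwheel '[0,0,-0.06,0,0,0,0,0,-0.1,0,0,0,0,0,-0.1,0,0,0]'
python3 -m handwheel '[0,0,-0.01,0,0,0,0,0,-0.02,0,0,0,0,0,-0.03,0,0,0,0,0,-0.04,0,0,0,0,0,-0.04,0,0,0]'
python3 -m handwheel '[0,0,-0.01,0,0,0,0,0,-0.02,0,0,0,0,0,-0.03,0,0,0,0,0,-0.04,0,0,0,0,0,-0.04,0,0,0]'
```

```text
t: 26.75
position: [559.8, -161.0, 142.6]
tool_rot: [0.118, 0.993, 0.0, -0.001]
contact_force: [0.0, 0.5, 0.0]
finger_gap: 0.1
grip_force: 0.0
t: 27.25
position: [561.5, -161.6, 138.8]
tool_rot: [0.118, 0.993, 0.0, 0.001]
contact_force: [-0.5, -0.0, 6.5]
finger_gap: -0.2
grip_force: 3.0
t: 27.75
position: [561.6, -161.6, 132.9]
tool_rot: [0.118, 0.993, 0.0, 0.001]
contact_force: [0.9, 0.1, 6.5]
finger_gap: 0.3
grip_force: 3.3
```

```bash
python3 -m handwheel '[0,0,-0.01,0,0,0,0,0,-0.02,0,0,0,0,0,-0.03,0,0,0,0,0,-0.04,0,0,0,0,0,-0.04,0,0,0]'
python3 -m handwheel '[0,0,-0.008,0,0,0,0,0,-0.016,0,0,0,0,0,-0.024,0,0,0,0,0,-0.024,0,0,0]'
```

```text
t: 28.25
position: [561.7, -161.6, 127.1]
tool_rot: [0.118, 0.993, 0.0, 0.001]
contact_force: [1.4, 0.2, 8.1]
finger_gap: -0.1
grip_force: 3.6
t: 28.65
position: [561.8, -161.7, 123.6]
tool_rot: [0.118, 0.993, 0.0, 0.001]
contact_force: [-1.2, -0.1, 7.6]
finger_gap: -0.1
grip_force: 3.8
```

```bash
python3 -m handwheel '[0,0,-0.006,0,0,0,0,0,-0.012,0,0,0,0,0,-0.018,0,0,0,0,0,-0.018,0,0,0]'
python3 -m handwheel '[0,0,-0.004,0,0,0,0,0,-0.004,0,0,0]'
python3 -m handwheel '[0,0,-0.003,0,0,0,0,0,-0.003,0,0,0]'
```

```text
t: 29.05
position: [561.9, -161.7, 121.0]
tool_rot: [0.118, 0.993, 0.0, 0.001]
contact_force: [0.0, 0.8, 8.1]
finger_gap: -0.1
grip_force: 4.1
t: 29.25
position: [561.9, -161.7, 120.5]
tool_rot: [0.118, 0.993, 0.0, 0.002]
contact_force: [-0.4, 0.1, 8.1]
finger_gap: 0.5
grip_force: 4.2
t: 29.45
position: [561.9, -161.6, 120.0]
tool_rot: [0.118, 0.993, 0.0, 0.002]
contact_force: [-0.7, 0.4, 8.7]
finger_gap: -0.3
grip_force: 4.3
```

```bash
python3 -m handwheel '[0,0,-0.003,0,0,0,0,0,-0.003,0,0,0]'
python3 -m handwheel '[0,0,-0.002,0,0,0,0,0,-0.002,0,0,0]'
```

```text
t: 29.65
position: [561.9, -161.6, 119.7]
tool_rot: [0.118, 0.993, 0.0, 0.002]
contact_force: [-0.2, 1.1, 9.4]
finger_gap: 0.1
grip_force: 4.7
t: 29.85
position: [562.0, -161.7, 119.7]
tool_rot: [0.118, 0.993, 0.0, 0.002]
contact_force: [-0.5, 0.4, 11.7]
finger_gap: -0.1
grip_force: 5.7
```

```bash
python3 -m handwheel '[0,0,-0.001,0,0,0,0,0,-0.001,0,0,0]'
python3 -m handwheel '[0,0,0.006,0,0,0,0,0,0.012,0,0,0,0,0,0.018,0,0,0,0,0,0.024,0,0,0,0,0,0.03,0,0,0,0,0,0.036,0,0,0,0,0,0.042,0,0,0]'
python3 -m handwheel '[0,0,0.006,0,0,0,0,0,0.012,0,0,0,0,0,0.018,0,0,0,0,0,0.018,0,0,0]'
```

```text
t: 30.05
position: [562.1, -161.7, 119.6]
tool_rot: [0.118, 0.993, 0.0, 0.002]
contact_force: [-1.0, 0.1, 11.9]
finger_gap: -0.2
grip_force: 6.2
t: 30.75
position: [561.4, -161.5, 124.9]
tool_rot: [0.118, 0.993, 0.0, 0.001]
contact_force: [-0.1, -1.3, 1.1]
finger_gap: -0.1
grip_force: 0.6
t: 31.15
position: [560.5, -161.3, 126.7]
tool_rot: [0.118, 0.993, -0.0, -0.0]
contact_force: [0.8, 0.1, 0.0]
finger_gap: -0.0
grip_force: 0.0
```

The force fell to zero at deck level, so the lift has latched. I'll retreat upward and verify with a picture.

```bash
python3 -m handwheel '[0,0,0.2,0,0,0,0,0,0.5,0,0,0,0,0,0.8,0,0,0,0,0,0.8,0,0,0]'
python3 -m handwheel '[-0.6,0.6,0,0,0,0,-0.6,0.6,0,0,0,0,-0.6,0.6,0,0,0,0,-0.6,0.6,0,0,0,0,-0.6,0.6,0,0,0,0]'
python3 - <<'E'
from h import *
s=robot.get_state();print(s['t'],s['position'],s['contact_force'])
f=grab('side'); P=cloud(f); Z=P[...,2]
save(f,'end.png')
hsv=cv2.cvtColor(f['frame'],cv2.COLOR_RGB2HSV); blue=(hsv[...,0]>100)&(hsv[...,0]<130)&(hsv[...,1]>120)
vv,uu=np.mgrid[0:480,0:640]; m=blue&(uu>262)&(uu<300)&(vv>190)&(vv<222); print('reader cap',m.sum(),np.nanmedian(Z[m]),uu[m].mean(),vv[m].mean())
E
```

```text
t: 31.55
position: [563.4, -162.9, 252.8]
tool_rot: [0.118, 0.993, -0.0, 0.005]
contact_force: [0.9, 0.8, -0.5]
finger_gap: -0.4
grip_force: 0.0
t: 32.05
position: [470.8, -71.0, 246.9]
tool_rot: [0.117, 0.993, 0.0, 0.0]
contact_force: [0.7, -0.4, -0.8]
finger_gap: -0.5
grip_force: 0.0
32.05 [470.77552589 -71.01437186 246.90334997] [ 0.71211962 -0.38062041 -0.77618321]
reader cap 72 122.58030767335937 279.7638888888889 207.63888888888889
```

View pics/end.png

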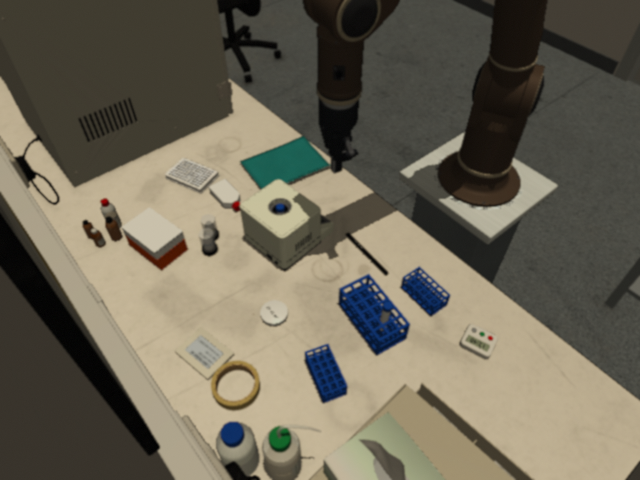

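The reader cap is back at (280,208), level with the deck as at the start. tube_done stands in the rack at (384,318), and everything else is where it was.

```bash
python3 -c "from cell import robot;print(robot.finish_job())"
```

```text
the job is handed in; nothing more can be done
None
```

The job is handed in: the measured tube stands in a free rack hole and the new tube is latched down in the reader, with the press peaking at about 12 N and everything finished in about 32 s.

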